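Fan three marking-out templates in a shingled row along the tray

ROBOT

A 6-joint arm with a two-finger parallel gripper is mounted at the origin on a cart in front of the work surface, level with it; the furniture and walls round the work are solid. World frame = base frame: x ahead of the robot, y to its left, z up, the work surface at z = 0. Lengths are in mm, angles in rad, forces in N, time in s.
With the tool pointing down it reaches from about 275 to 1000 mm from the base axis. Payload 8.4 kg.
Tool frame: the origin (TCP) lies on the mounting face of the last link; the fingertips stand 173 mm ahead of it and the grasp point (between the pads) lies 155 mm ahead of it; z points along the fingers, y is the line along which they close (so a half turn about z gives the same grasp; the last joint's range is limited). The gripper opens to 85 mm and grips with 20 to 120 N. Pads are 22 mm wide; open, the fingers measure 114 mm over their backs; the gripper's body (76 mm by 85 mm) begins 54 mm behind the grasp point. The pads swing forward as they close: fully open they stand 13 mm farther back than shut.
Start: joints at [1.252, 0.353, 1.633, -0, 1.155, -0.002], TCP at [194.704, 593.902, 404.681] pointing down, gripper open.
Joint ranges: [-2.63, 2.63], [-0.92, 2.1], [0.06, 2.66], [-1.3, 4.44], [0, 2.69], [-3.02, 3.02]. Speed limits (rad/s): [2.22, 2.22, 2.79, 3.14, 3.14, 3.14].

INTERFACE

Orientations are given as [roll, pitch, yaw] about the fixed x, y, z axes, in that order (R = Rz(yaw) Ry(pitch) Rx(roll)).
In Python, from rig import r gives the robot as it stands.
- The arm moves only by the tool apply_moves, never from a script. Its argument "deltas" is a list of rows, each an object with "claw": the gripper command: -1 is fully open, 1 is shut, values between are in proportion; "delta_pos": the shift along the tool's x, y, z in cm, a list of three; "yaw": the turn about the tool's z in rad. In form: [{"claw": claw, "delta_pos": [tx, ty, tz], "yaw": yaw}, ...]. A call has 1 to 8 rows; each row shifts and turns the commanded pose from where the row before left it, along the tool's axes as they then stand; what a row does not reach is not made up. A row lasts 1/8 s, in which the tool goes at most 62.5 mm and 10.7 degrees, less where a joint would pass 70% of its speed; a pose out of reach is approached as far as the arm can. A call with a gripper value outside its range is refused whole. The fingers move at their own pace and stop on an object; "grip_force" is the grip in N (left out, the last holds). Time passes only in rows, so rows that do not move let the fingers close. It gives the time, the measured TCP pose, the force, the opening and the grip force at its end, in the units of the state.
- r.sense(): the state, without advancing time (a new reading comes with each control period).
- r.grab_frame(name): name is "side" or "top" or "wrist"; returns a dict with "img" (420x560x3 uint8, blue, green, red), "z_map" (420x560 float32, mm along the optical axis (not along the pixel's ray), 0 where there is no reading), "fx", "fy", "cx", "cy" (pixels), "dist" ([k1, k2, p1, p2, k3] as OpenCV has them; the pictures are not rectified), "eye" and "rotation" of the camera in the world; the wrist camera has in their place "T_tool_cam" (4x4, takes a point from camera to tool coordinates, whose origin is the TCP and whose axes are the flange's). Camera axes: x right, y up, looking along -z (the intrinsics and any distortion apply to the point x, -y, -z); pixel columns grow to the right and rows downward; lengths in mm; the calibration is good to about 2 mm. A picture is of the moment at which its call begins: read the wrist's pose just before it.
- r.sign_off(): hands the job in; it is judged then, once.
The state is a dict: "clock": time; "qpos": joint angles; "qvel": joint speeds; "joint_efforts": joint torques, N m; "eef_pos": TCP position; "tcp_rot": TCP orientation; "contact_force": force on the tool from outside, world axes, zero at the start; "wrist_torque": the same for the moment, N m; "opening": opening from 0.0 (shut) to 1.0 (fully open); "grasp_force": force on a finger pad.
Only numpy, scipy, OpenCV 4.12 (cv2) and the standard library are available. Lean on these libraries where they do the work, as an engineer would, in place of code of your own. Each camera call takes 0.05 s, during which the arm holds its last target. There are 200 camera calls.

TASK

Lay the three metal templates out in the dark metal tray as one straight shingled row, so that every shaped end can be seen and points to the tray's open end: first the square-ended one, flat on the floor with its shaped end just inside the open end, then the round-ended one, then the pointed one, each lapping with its shaped end over about a third of the one before and resting its tail (the end with the hole) on the tray floor. Set them down rather than dropping them, and leave the other things on the bench where they are.

Things in the scene. Friction and masses are not known exactly. Their poses are not given: they have to be found in the camera images.
- square_template: flat aluminium plate, 100 x 30 x 8 mm, 63 to 126 g; its shaped end (tip) is cut plain square, so a rectangle. The other end (tail) is square with a 14 mm hole centred 13 mm from its edge. Origin: middle of the underside; x along the plate to the tip (tip at +50 mm, tail at -50 mm), z up. Starts flat on the bench right of the tray, length within 15 degrees of world x, tip either way; grip across its width at the middle
- round_template: flat aluminium plate, 100 x 30 x 8 mm, 63 to 126 g; its shaped end (tip) a full half circle of 15 mm radius. The other end (tail) is square with a 14 mm hole centred 13 mm from its edge. Origin: middle of the underside; x along the plate to the tip (tip at +50 mm, tail at -50 mm), z up. Starts flat on the bench right of the tray, length within 15 degrees of world x, tip either way; grip across its width at the middle
- pointed_template: flat aluminium plate, 100 x 30 x 8 mm, 63 to 126 g; its shaped end (tip) a right-angled point, tapering over the last 15 mm. The other end (tail) is square with a 14 mm hole centred 13 mm from its edge. Origin: middle of the underside; x along the plate to the tip (tip at +50 mm, tail at -50 mm), z up. Starts flat on the bench right of the tray, length within 15 degrees of world x, tip either way; grip across its width at the middle
- square_template_tip (a point): middle of the outermost edge of the square template's shaped end, on the underside; axes as its body
- square_template_tail (a point): middle of the edge of the square template's tail (hole) end, on the underside; axes as its body
- round_template_tip (a point): middle of the outermost edge of the round template's shaped end, on the underside; axes as its body
- round_template_tail (a point): middle of the edge of the round template's tail (hole) end, on the underside; axes as its body
- pointed_template_tip (a point): middle of the outermost edge of the pointed template's shaped end, on the underside; axes as its body
- pointed_template_tail (a point): middle of the edge of the pointed template's tail (hole) end, on the underside; axes as its body
- tray: dark sheet-metal tray, fixed, 290 mm long, 96 wide (90 inside), pointing roughly away from the robot; floor 3 mm thick, side lips 12 mm high, a 43 mm high wall at the far end, no wall at the near (open) end. Origin: middle of the underside; x along the tray to the end wall (inner face at +142 mm, open edge at -145 mm), z up; floor top at z = 3 mm
- tray_open_edge (a point): middle of the tray's open edge, on the top of its floor; axes as the tray
- pin_dish: shallow round grey dish, 74 mm wide, 18 mm high, a bystander on the bench left of the tray; origin in the middle of its underside
- pliers: closed black-handled pliers, 42 x 159 x 11 mm, lying right of the bench vise (165 mm high, 0.1 m right of the nearest plates), a bystander; origin in the middle of its underside

How it is judged:
By the outcome, as a careful person would: the job done as asked, in the order asked, and still so for the second after the job is handed in, with the robot touching nothing.
It also fails if it takes over 70 s, if anything falls off the work surface, if the arm or the gripper's body presses on something with over 40 N, if the wrist force passes 120 N, or if a joint passes its speed limit or range.

## Working session

There is one attempt and no reset: what is moved stays moved. The work goes in short steps, Python scripts to look and compute and a tool call to move; the robot and the scene stay as the last step left them, time stands still between calls to the robot, and variables do not carry over. Pictures are saved under pics/ and viewed, at most 10 in all, crops included, and the job is handed in when it is done.

Besides the shell and the picture viewer there is one more tool, called after "Request:" as a command line: name --argument value ..., lists and objects as JSON in quotes. apply_moves: Moves the arm, as the interface text tells. Its arguments: {"type":"object","properties":{"deltas":{"type":"array"},"grip_force":{"type":"number"}},"required":["deltas"]}

```bash
ls; mkdir -p pics
python3 - <<'E'
from rig import r
import cv2,numpy as np,pickle
s=r.sense();print({k:np.round(v,3) for k,v in s.items()})
F={}
for n in("top","side"):
    f=r.grab_frame(n);F[n]=f
    cv2.imwrite(f"pics/{n}0.png",f["img"])
    print(n,f["fx"],f["cx"],f["cy"],f["dist"],f["eye"],np.round(f["rotation"],3).tolist())
pickle.dump(F,open("F0.pkl","wb"))
E
```

```text
pics
{'clock': np.float64(0.0), 'qpos': array([ 1.252,  0.354,  1.634, -0.   ,  1.155, -0.002]), 'qvel': array([ 0.   , -0.   ,  0.002,  0.   , -0.002,  0.001]), 'joint_efforts': array([ 2.0000e-03, -6.0524e+01, -3.4207e+01,  0.0000e+00,  9.0000e-03,
        0.0000e+00]), 'eef_pos': array([194.633, 593.693, 403.968]), 'tcp_rot': array([-3.14 ,  0.   ,  2.825]), 'contact_force': array([ 0.381, -0.091, -0.283]), 'wrist_torque': array([-0.025,  0.048,  0.057]), 'grasp_force': np.float64(0.0), 'opening': np.float64(1.003)}
top 467.147308377855 274.18384131460454 200.29411345534152 [0.04431529 0.         0.         0.         0.        ] [ 312.57041039  131.78157894 1299.59053606] [0.114, 0.019, -1.579]
side 483.8796812559534 285.87357528397825 210.79039408462722 [0.03176155 0.         0.         0.         0.        ] [  358.09189251 -1111.69325513   741.15123476] [1.08, 0.017, -0.092]
```

View pics/top0.png

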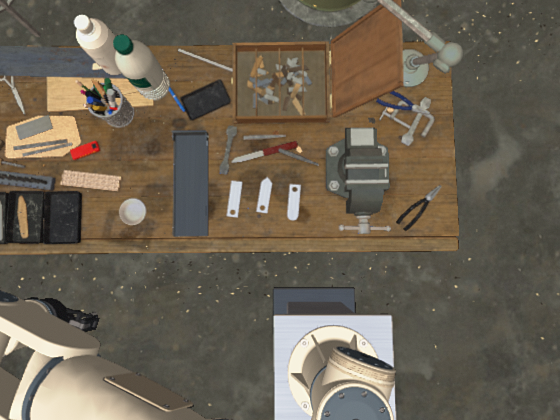

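The top view shows the tray at columns 174–209, rows 132–235, with its open end toward the robot (image bottom). The square plate is at (234,199) with its hole near. The pointed one is at (264,195), tip away and hole near. The round one is at (293,201), hole far and tip near the robot.

```bash
cat > h.py <<'E'
import numpy as np,cv2
from scipy.spatial.transform import Rotation as Ro
def K(f): return np.array([[f["fx"],0,f["cx"]],[0,f["fy"],f["cy"]],[0,0,1.]])
def campose(f,s=None):
    if "eye" in f: return Ro.from_euler("xyz",f["rotation"]).as_matrix() if np.size(f["rotation"])==3 else np.array(f["rotation"]),np.array(f["eye"])
    Rt=Ro.from_euler("xyz",s["tcp_rot"]).as_matrix();T=np.array(f["T_tool_cam"])
    return Rt@T[:3,:3],Rt@T[:3,3]+s["eef_pos"]
def onplane(f,px,z,s=None):
    R,e=campose(f,s)
    u=cv2.undistortPoints(np.float64(px).reshape(-1,1,2),K(f),np.float64(f["dist"]))[:,0]
    d=np.c_[u[:,0],-u[:,1],-np.ones(len(u))]@R.T
    return e+d*((z-e[2])/d[:,2])[:,None]
def proj(f,P,s=None):
    R,e=campose(f,s);c=(np.atleast_2d(P)-e)@R*[1,-1,-1]
    return cv2.projectPoints(c,np.zeros(3),np.zeros(3),K(f),np.float64(f["dist"]))[0][:,0]
def rect(P):
    (c,wh,a)=cv2.minAreaRect(np.float32(P[:,:2]));b=cv2.boxPoints((c,wh,a))
    e=[b[1]-b[0],b[2]-b[1]];e.sort(key=lambda v:-np.linalg.norm(v))
    return np.round(c,1),np.round([np.linalg.norm(v) for v in e],1),round(np.degrees(np.arctan2(e[0][1],e[0][0])+np.pi/2)%180-90,2)
E
python3 - <<'E'
from h import *;import pickle
f=pickle.load(open("F0.pkl","rb"))["top"];im=f["img"]
g=im.min(2);m=(g>150).astype(np.uint8);m[:150]=0;m[240:]=0;m[:,:215]=0;m[:,315:]=0
n,l,st,_=cv2.connectedComponentsWithStats(m)
for i in range(1,n):
    if st[i,4]>100:
        ys,xs=np.nonzero(l==i);print(st[i],*rect(onplane(f,np.c_[xs,ys],8)),f["z_map"][ys,xs].mean())
i=im[180,190];print(i)
m=(np.abs(im.astype(int)-i).max(2)<35).astype(np.uint8);m[:,:165]=0;m[:,220:]=0;m[:120]=0;m[245:]=0
m=cv2.morphologyEx(m,cv2.MORPH_OPEN,np.ones((5,5)))
ys,xs=np.nonzero(m);print("tray",*rect(onplane(f,np.c_[xs,ys],8)))
print(onplane(f,[[132,211],[191,235],[191,134]],8))
E
```

```text
[233 151  30  11 137] [585.  229.7] [83.9 13.8] -74.43 1317.2552
[257 177  15  36 344] [477.8 182.6] [99.7 30.6] -9.42 1295.9055
[227 181  15  36 376] [467.  267.1] [99.8 31.1] -7.37 1297.2751
[287 184  14  36 366] [456.9 101.7] [98.1 31. ] -5.38 1281.9592
[91 85 78]
tray [520.9 398.9] [314.6 117.8] 0.45
[[435.1760225  550.7767507    8.        ]
 [366.88560312 385.86180833   8.        ]
 [652.55435315 389.25277948   8.        ]]
```

Request:
apply_moves --deltas '[{"claw":-0.2,"delta_pos":[-4.0,-2.7,0],"yaw":0},{"claw":-0.2,"delta_pos":[-4.0,-2.7,0],"yaw":0},{"claw":-0.2,"delta_pos":[-4.0,-2.7,0],"yaw":0},{"claw":-0.2,"delta_pos":[-4.0,-2.7,0],"yaw":0},{"claw":-0.2,"delta_pos":[-4.0,-2.7,0],"yaw":0},{"claw":-0.2,"delta_pos":[-4.0,-2.7,0],"yaw":0},{"claw":-0.2,"delta_pos":[-4.0,-2.7,0],"yaw":0},{"claw":-0.2,"delta_pos":[-4.0,-2.7,0],"yaw":0}]'

```text
clock: 1.1
eef_pos: [432.2, 287.5, 404.5]
tcp_rot: [-3.141, -0.0, 2.825]
contact_force: [1.0, -0.3, -0.2]
opening: 0.594
grasp_force: 0.0
```

Request:
apply_moves --deltas '[{"claw":-0.2,"delta_pos":[-1,-3.0,0],"yaw":-0.15},{"claw":-0.2,"delta_pos":[-1,-1,0],"yaw":-0.11},{"claw":-0.2,"delta_pos":[0,0,0],"yaw":0}]'

```text
clock: 1.48
eef_pos: [440.1, 245.1, 404.5]
tcp_rot: [-3.141, -0.0, 3.082]
contact_force: [0.2, -0.2, 0.9]
opening: 0.602
grasp_force: 0.0
```

Run:
```python
from rig import r
from h import *;import pickle
s=r.sense();f=r.grab_frame("wrist");pickle.dump((s,f),open("W1.pkl","wb"))
print(np.round(s["eef_pos"],1),s["tcp_rot"],s["clock"],s["qpos"],s["opening"]);print(np.round(f["T_tool_cam"],3).tolist(),f["fx"],f["dist"])
cv2.imwrite("pics/w1.png",f["img"])
```

```text
[440.1 245.1 404.5] [-3.14142213e+00 -2.26650404e-04  3.08230430e+00] 1.475 [ 5.05170452e-01  1.63975901e-01  1.88803684e+00 -2.57408302e-05
  1.08986262e+00 -1.00632563e+00] 0.6016332270077028
[[0.001, 0.95, 0.313, 80.397], [1.0, -0.001, -0.001, -0.698], [-0.0, 0.313, -0.95, 29.668], [0.0, 0.0, 0.0, 1.0]] 327.109203189935 [0.01166656 0.         0.         0.         0.        ]
```

View pics/w1.png

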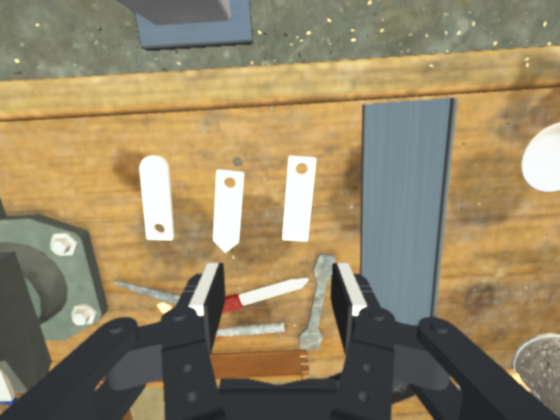

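The wrist view has image up = toward the robot and right = +y. The round plate is at (157,198) with its tip up, the pointed one at (228,210) with its tip down, and the square one at (300,198) with its hole up. The tray's open edge runs (363,104)–(453,98).

Run:
```python
from h import *;import pickle
s,f=pickle.load(open("W1.pkl","rb"));im=f["img"]
m=(im.min(2)>185).astype(np.uint8);m[:140]=0;m[255:]=0;m[:,:130]=0;m[:,330:]=0
n,l,st,_=cv2.connectedComponentsWithStats(m)
for i in range(1,n):
    if st[i,4]>800:
        ys,xs=np.nonzero(l==i);print(st[i],*rect(onplane(f,np.c_[xs,ys],8,s)),"z",campose(f,s)[1][2]-0)
hsv=cv2.cvtColor(im,cv2.COLOR_BGR2HSV);h=im.astype(int);d=(h[...,0]>h[...,2]).astype(np.uint8)  # bluish
d=cv2.medianBlur(d,5)
L=[];Rr=[]
for v in range(115,275,4):
    x=np.nonzero(d[v,340:480])[0]+340
    L.append((x[0]-.5,v));Rr.append((x[-1]+.5,v))
O=[(u,np.nonzero(d[85:140,u])[0][0]+85-.5) for u in range(370,446,3)]
def fit(P,z,ax):
    P=onplane(f,P,z,s);a=np.polyfit(P[:,ax],P[:,1-ax],1);e=P[:,1-ax]-np.polyval(a,P[:,ax]);k=abs(e)<2*e.std()+.2;a=np.polyfit(P[k,ax],P[k,1-ax],1);return a,e.std()
aL=fit(L,6,0);aR=fit(Rr,12,0);aO=fit(O,3,1);print(aL,aR,aO)
for x in(370,450,550):print(x,np.polyval(aL[0],x),np.polyval(aR[0],x))
print([np.polyval(aO[0],y) for y in(350,390,430)])
# floor height check from z_map
R,e=campose(f,s)
for px in[(405,150),(405,250),(330,150),(300,220),(157,200),(228,215)]:
    z=f["z_map"][px[1],px[0]];print(px,onplane(f,[px],0,s)[0].round(),"h",(e+ (lambda u:np.array([u[0],-u[1],-1.])*z)(cv2.undistortPoints(np.float64([[px]]),K(f),np.float64(f["dist"]))[0,0])@R.T).round(1))
```

```text
[ 139  155   35   86 2285] [457.5 102. ] [102.7  33.3] -5.26 z 374.88254369915546
[ 282  156   35   86 2235] [468.2 267.1] [103.   32.2] -7.19 z 374.88254369915546
[ 213  169   31   84 2022] [478.9 182.7] [102.5  32.2] -9.51 z 374.88254369915546
(array([8.34659353e-03, 3.38172321e+02]), np.float64(0.3488021464807256)) (array([6.85191068e-03, 4.33278666e+02]), np.float64(0.35901483910487464)) (array([-4.41800406e-03,  3.67893930e+02]), np.float64(0.3001908148272422))
370 341.2605602532426 435.81387250783257
450 341.92828773592095 436.3620253618695
550 342.76294708926883 437.04721642941564
[np.float64(366.3476287725402), np.float64(366.17090861011553), np.float64(365.9941884476909)]
(405, 150) [419. 391.   0.] h [418.1 389.4   3.7]
(405, 250) [544. 399.   0.] h [541.9 397.3   3.5]
(330, 150) [414. 306.   0.] h [413.5 305.8   1. ]
(300, 220) [496. 269.   0.] h [492.9 268.3   8.6]
(157, 200) [461. 100.   0.] h [458.4 103.2   8.8]
(228, 215) [485. 182.   0.] h [481.7 183.5   8.4]
```

Request:
apply_moves --deltas '[{"claw":-0.2,"delta_pos":[-1.3,1.2,4.5],"yaw":0},{"claw":-0.2,"delta_pos":[-1.4,1.2,4.5],"yaw":0},{"claw":-0.2,"delta_pos":[0,0,4.5],"yaw":0.068},{"claw":-0.2,"delta_pos":[0,0,4.5],"yaw":0},{"claw":-0.2,"delta_pos":[0,0,3.4],"yaw":0},{"claw":-0.2,"delta_pos":[0,0,0],"yaw":0}]'

```text
clock: 2.28
eef_pos: [466.8, 268.4, 188.4]
tcp_rot: [-3.139, -0.004, 3.016]
contact_force: [0.5, 0.2, 0.3]
opening: 0.599
grasp_force: 0.0
```

Request:
apply_moves --deltas '[{"claw":-0.2,"delta_pos":[-0.1,-0.1,0.8],"yaw":0},{"claw":-0.2,"delta_pos":[0,0,0.5],"yaw":0},{"claw":0.6,"delta_pos":[0,0,0],"yaw":0},{"claw":0.6,"delta_pos":[0,0,0],"yaw":0},{"claw":0.6,"delta_pos":[0,0,0],"yaw":0}]' --grip_force 30

```text
clock: 2.9
eef_pos: [469.2, 267.2, 178.4]
tcp_rot: [3.141, 0.001, 3.017]
contact_force: [-1.9, 0.2, 6.6]
opening: 0.332
grasp_force: 29.7
```

Request:
apply_moves --deltas '[{"claw":0.6,"delta_pos":[0,0,0],"yaw":0},{"claw":0.6,"delta_pos":[0,0,-1],"yaw":0},{"claw":0.6,"delta_pos":[0,0,-2.5],"yaw":0},{"claw":0.6,"delta_pos":[0,0,-2.5],"yaw":0},{"claw":0.6,"delta_pos":[0,0,0],"yaw":0}]'

```text
clock: 3.52
eef_pos: [469.8, 267.5, 239.8]
tcp_rot: [3.139, 0.003, 3.017]
contact_force: [0.7, 0.3, -0.5]
opening: 0.334
grasp_force: 29.8
```

Run:
```python
from rig import r
import cv2
for n in("wrist","side"):
    f=r.grab_frame(n);cv2.imwrite(f"pics/{n}2.png",f["img"] if n=="wrist" else cv2.resize(f["img"][100:300,120:400],None,fx=2,fy=2))
import numpy as np
a=cv2.imread("pics/wrist2.png");b=cv2.imread("pics/side2.png")
c=np.zeros((600,800,3),np.uint8);w=cv2.resize(a,(400,300));c[:300,:400]=w;c[300:,:400]=cv2.resize(a[220:420,150:417],(400,300));c[:286,400:]=cv2.resize(b,(400,286));cv2.imwrite("pics/c2.png",c)
```

```text
(no output)
```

View pics/c2.png

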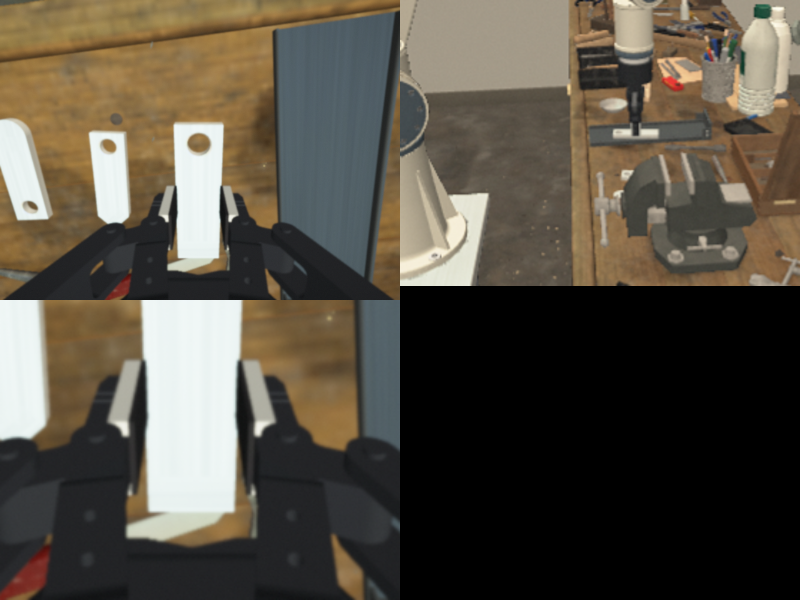

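The square plate is held centred, with the hole end toward the camera (hole at (198,143) in the upper-left panel). It is clear of the bench.

Request:
apply_moves --deltas '[{"claw":0.6,"delta_pos":[2.2,3.8,0],"yaw":0},{"claw":0.6,"delta_pos":[2.2,3.8,0],"yaw":0},{"claw":0.6,"delta_pos":[2.1,3.8,0],"yaw":0},{"claw":0.6,"delta_pos":[0,0,0],"yaw":0.18},{"claw":0.6,"delta_pos":[0,0,0],"yaw":0.18},{"claw":0.6,"delta_pos":[0,0,0],"yaw":0.18},{"claw":0.6,"delta_pos":[0,0,0],"yaw":0.18},{"claw":0.6,"delta_pos":[0,0,0],"yaw":0.18}]'

```text
clock: 4.62
eef_pos: [418.3, 388.0, 236.4]
tcp_rot: [-3.139, 0.0, 2.111]
contact_force: [-0.1, -0.3, -0.9]
opening: 0.332
grasp_force: 29.9
```

Request:
apply_moves --deltas '[{"claw":0.6,"delta_pos":[0,0,0],"yaw":0.18},{"claw":0.6,"delta_pos":[0,0,0],"yaw":0.18},{"claw":0.6,"delta_pos":[0,0,0],"yaw":0.18},{"claw":0.6,"delta_pos":[0,0,0],"yaw":0.18},{"claw":0.6,"delta_pos":[0,0,0],"yaw":0.18},{"claw":0.6,"delta_pos":[0,0,0],"yaw":0.18},{"claw":0.6,"delta_pos":[0,0,0],"yaw":0.18},{"claw":0.6,"delta_pos":[0,0,0],"yaw":0.18}]'

```text
clock: 5.62
eef_pos: [418.4, 388.0, 236.4]
tcp_rot: [3.141, 0.002, 0.671]
contact_force: [0.5, 0.2, -1.0]
opening: 0.33
grasp_force: 29.9
```

Request:
apply_moves --deltas '[{"claw":0.6,"delta_pos":[0,0,0],"yaw":0.18},{"claw":0.6,"delta_pos":[0,0,0],"yaw":0.18},{"claw":0.6,"delta_pos":[0,0,0],"yaw":0.18},{"claw":0.6,"delta_pos":[0,0,0],"yaw":0.1},{"claw":0.6,"delta_pos":[0,0,0],"yaw":0}]'

```text
clock: 6.25
eef_pos: [418.4, 388.0, 236.6]
tcp_rot: [3.14, 0.001, 0.038]
contact_force: [0.0, -1.0, -0.9]
opening: 0.331
grasp_force: 29.9
```

Request:
apply_moves --deltas '[{"claw":0.6,"delta_pos":[0.1,-0.1,3],"yaw":0.03},{"claw":0.6,"delta_pos":[0,0,1.5],"yaw":0},{"claw":0.6,"delta_pos":[0,0,0.4],"yaw":0},{"claw":0.6,"delta_pos":[0,0,0.2],"yaw":0},{"claw":0.6,"delta_pos":[0,0,0.2],"yaw":0},{"claw":0.6,"delta_pos":[0,0,0],"yaw":0}]'

```text
clock: 7.0
eef_pos: [419.8, 389.5, 185.1]
tcp_rot: [-3.141, -0.0, 0.007]
contact_force: [0.5, 0.3, -0.0]
opening: 0.333
grasp_force: 29.9
```

Request:
apply_moves --deltas '[{"claw":0.6,"delta_pos":[0,0,0.2],"yaw":0},{"claw":0.6,"delta_pos":[0,0,0.1],"yaw":0},{"claw":0.6,"delta_pos":[0,0,0.1],"yaw":0},{"claw":0.6,"delta_pos":[0,0,0],"yaw":0}]'

```text
clock: 7.5
eef_pos: [419.7, 389.4, 181.4]
tcp_rot: [-3.142, -0.0, 0.007]
contact_force: [-1.7, -1.9, 8.8]
opening: 0.33
grasp_force: 31.1
```

Request:
apply_moves --deltas '[{"claw":-0.1,"delta_pos":[0,0,0],"yaw":0},{"claw":-0.1,"delta_pos":[0,0,0],"yaw":0},{"claw":-0.1,"delta_pos":[0,0,-0.5],"yaw":0},{"claw":-0.1,"delta_pos":[0,0,-3],"yaw":0},{"claw":-0.1,"delta_pos":[0,0,-5],"yaw":0},{"claw":-0.1,"delta_pos":[4,0,-5],"yaw":0},{"claw":-0.1,"delta_pos":[0,0,0],"yaw":0}]'

```text
clock: 8.38
eef_pos: [461.8, 390.7, 319.3]
tcp_rot: [-3.136, -0.008, 0.006]
contact_force: [-0.9, -0.3, -0.3]
opening: 0.55
grasp_force: 0.0
```

```bash
cat >> h.py <<'E'
def snap(name):
    from rig import r
    s=r.sense();f=r.grab_frame("wrist");cv2.imwrite(f"pics/{name}.png",f["img"]);return s,f
E
python3 - <<'E'
from h import *;import pickle
s,f=snap("w3");print(s["eef_pos"].round(1),s["tcp_rot"].round(3),s["opening"],s["clock"]);pickle.dump((s,f),open("W3.pkl","wb"))
im=f["img"];m=(im.min(2)>185).astype(np.uint8)
n,l,st,_=cv2.connectedComponentsWithStats(m)
for i in range(1,n):
    if st[i,4]>800:
        ys,xs=np.nonzero(l==i);print(st[i],*rect(onplane(f,np.c_[xs,ys],11 if st[i,0]<280 else 8,s)),onplane(f,[[xs.mean(),ys.mean()]],11,s))
E
```

```text
[461.8 390.7 319.3] [-3.136 -0.008  0.006] 0.5495524777104217 8.375
[ 427   19  122   48 2356] [586.7 231.5] [90.8 14.7] -74.8 [[587.46525926 229.15041746  11.        ]]
[  0 113  42  28 804] [524.5 604.7] [34.7 19.4] 83.38 [[524.59029634 604.57619953  11.        ]]
[ 481  126   72  113 3726] [478.5 182.3] [99.9 32.1] -9.43 [[480.5453161  184.21813475  11.        ]]
[  0 137  43  28 807] [504.5 609.1] [35.8 19.4] 82.09 [[504.39483983 608.88766313  11.        ]]
[  62  193   84   77 4717] [430.8 550.9] [74.8 74.7] 70.43 [[432.67151821 549.71519076  11.        ]]
[ 264  192   35  101 3196] [420.3 388.5] [100.4  30.9] 0.37 [[421.7665579  388.48318213  11.        ]]
```

View pics/w3.png

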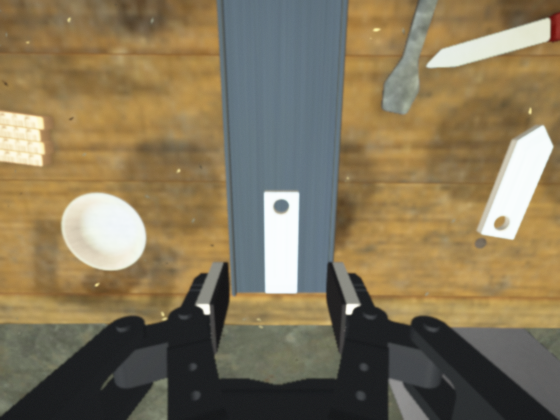

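The square plate lies straight in the tray, with its hole at (281,206) and its tip near row 292. I'll check how far the tip is from the open edge.

Run:
```python
from h import *;import pickle
s,f=pickle.load(open("W3.pkl","rb"));im=f["img"].astype(int)
print(im[280:302:1,250].tolist())
print(onplane(f,[[245,292.5],[250,293.5],[315,293.5],[281,292.5]],3,s).round(1).tolist(),onplane(f,[[281,292.5]],11,s))
print(proj(f,[[366.2,388.5,3],[366.2,388.5,0],[370.3,388.5,11],[370.3,388.5,3]],s))
c=im[270:305,240:325].astype(np.uint8);cv2.imwrite("pics/c3.png",cv2.resize(c,None,fx=8,fy=8,interpolation=cv2.INTER_NEAREST))
```

```text
[[126, 117, 100], [126, 116, 99], [126, 117, 100], [127, 118, 100], [125, 115, 99], [126, 117, 100], [125, 115, 99], [124, 115, 98], [125, 117, 100], [125, 116, 99], [125, 116, 101], [120, 118, 110], [109, 127, 138], [89, 132, 165], [76, 133, 176], [74, 137, 182], [80, 145, 188], [83, 153, 193], [88, 159, 197], [92, 163, 198], [94, 162, 195], [94, 158, 188]]
[[364.3, 423.8, 3.0], [363.2, 418.8, 3.0], [363.9, 353.7, 3.0], [364.7, 387.7, 3.0]] [[369.61090848 387.83084471  11.        ]]
[[280.26517324 291.14130787]
 [280.25958454 289.53826484]
 [280.31936851 291.87239897]
 [280.30301028 287.52681455]]
```

View pics/c3.png

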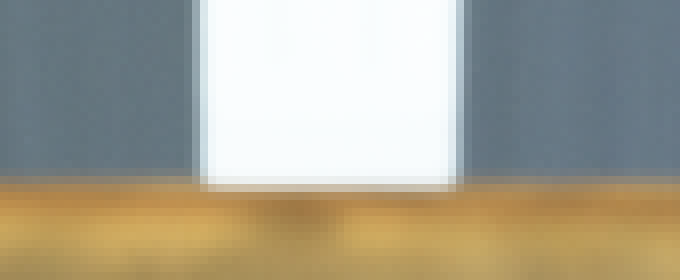

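Request:
apply_moves --deltas '[{"claw":-0.2,"delta_pos":[0.3,5.8,0],"yaw":0},{"claw":-0.2,"delta_pos":[0.3,5.8,0],"yaw":0},{"claw":-0.2,"delta_pos":[0.2,5.8,0],"yaw":0},{"claw":-0.2,"delta_pos":[0,5.8,0],"yaw":0},{"claw":-0.2,"delta_pos":[0,5.8,0],"yaw":0},{"claw":-0.2,"delta_pos":[0,0,3],"yaw":0.0985},{"claw":-0.2,"delta_pos":[0,0,4],"yaw":0},{"claw":-0.2,"delta_pos":[0,0,0],"yaw":0}]'

```text
clock: 9.43
eef_pos: [466.3, 99.3, 241.6]
tcp_rot: [3.139, 0.008, -0.092]
contact_force: [-0.6, 0.2, 0.5]
opening: 0.603
grasp_force: 0.0
```

Request:
apply_moves --deltas '[{"claw":-0.2,"delta_pos":[0.2,-0.1,3],"yaw":0},{"claw":-0.2,"delta_pos":[0,0,1.8],"yaw":0},{"claw":-0.2,"delta_pos":[0,0,0],"yaw":0}]'

```text
clock: 9.8
eef_pos: [470.1, 100.8, 196.3]
tcp_rot: [3.141, 0.002, -0.091]
contact_force: [-0.1, 0.2, -0.0]
opening: 0.599
grasp_force: 0.0
```

Request:
apply_moves --deltas '[{"claw":-0.2,"delta_pos":[0,0,1.2],"yaw":0},{"claw":-0.2,"delta_pos":[0,0,0.5],"yaw":0},{"claw":0.6,"delta_pos":[0,0,0],"yaw":0},{"claw":0.6,"delta_pos":[0,0,0],"yaw":0},{"claw":0.6,"delta_pos":[0,0,0],"yaw":0},{"claw":0.6,"delta_pos":[0,0,-0.3],"yaw":0}]' --grip_force 22

```text
clock: 10.55
eef_pos: [470.8, 100.5, 182.6]
tcp_rot: [3.142, -0.0, -0.092]
contact_force: [-0.5, 0.5, -0.1]
opening: 0.332
grasp_force: 21.8
```

Request:
apply_moves --deltas '[{"claw":0.6,"delta_pos":[0,0,-2.5],"yaw":0},{"claw":0.6,"delta_pos":[0,0,-3],"yaw":0},{"claw":0.6,"delta_pos":[0.1,-5.8,0],"yaw":0},{"claw":0.6,"delta_pos":[0,-5.8,0],"yaw":0},{"claw":0.6,"delta_pos":[0.1,-5.8,0],"yaw":0},{"claw":0.6,"delta_pos":[0.1,-5.8,0],"yaw":0},{"claw":0.6,"delta_pos":[0,-5.8,0],"yaw":0},{"claw":0.6,"delta_pos":[0,0,0],"yaw":-0.0995}]'

```text
clock: 11.55
eef_pos: [500.5, 393.0, 237.9]
tcp_rot: [-3.139, -0.002, 0.013]
contact_force: [-0.5, -0.3, -0.7]
opening: 0.332
grasp_force: 22.1
```

Request:
apply_moves --deltas '[{"claw":0.6,"delta_pos":[0,0,0],"yaw":0},{"claw":0.6,"delta_pos":[0,0,0],"yaw":0}]'

```text
clock: 11.8
eef_pos: [500.2, 388.4, 237.4]
tcp_rot: [3.141, 0.0, 0.005]
contact_force: [-0.0, -0.3, -1.1]
opening: 0.331
grasp_force: 22.1
```

Request:
apply_moves --deltas '[{"claw":0.6,"delta_pos":[0,-0.06,3],"yaw":0},{"claw":0.6,"delta_pos":[0,0,1.2],"yaw":0},{"claw":0.6,"delta_pos":[0,0,0.3],"yaw":0},{"claw":0.6,"delta_pos":[0,0,0],"yaw":0}]' --grip_force 20

```text
clock: 12.3
eef_pos: [500.6, 389.5, 192.8]
tcp_rot: [-3.141, -0.0, 0.007]
contact_force: [0.1, -0.2, -1.1]
opening: 0.331
grasp_force: 22.1
```

Request:
apply_moves --deltas '[{"claw":0.6,"delta_pos":[0,0,0.1],"yaw":0},{"claw":0.6,"delta_pos":[0,0,0.1],"yaw":0},{"claw":0.6,"delta_pos":[0,0,0],"yaw":0}]'

```text
clock: 12.68
eef_pos: [500.5, 389.7, 190.8]
tcp_rot: [-3.141, -0.001, 0.008]
contact_force: [0.7, 0.4, -0.2]
opening: 0.328
grasp_force: 22.3
```

Request:
apply_moves --deltas '[{"claw":0.6,"delta_pos":[0,0,0.1],"yaw":0},{"claw":0.6,"delta_pos":[0,0,0.1],"yaw":0},{"claw":0.6,"delta_pos":[0,0,0],"yaw":0}]'

```text
clock: 13.05
eef_pos: [500.7, 389.8, 188.8]
tcp_rot: [-3.141, -0.001, 0.008]
contact_force: [2.3, 0.1, 2.6]
opening: 0.325
grasp_force: 22.2
```

Request:
apply_moves --deltas '[{"claw":0.6,"delta_pos":[0,0,0.1],"yaw":0},{"claw":0.6,"delta_pos":[0,0,0.1],"yaw":0},{"claw":0.6,"delta_pos":[0,0,0],"yaw":0}]'

```text
clock: 13.42
eef_pos: [500.9, 389.8, 187.2]
tcp_rot: [-3.141, -0.001, 0.008]
contact_force: [2.6, 0.0, 8.4]
opening: 0.33
grasp_force: 21.4
```

```bash
cat >> h.py <<'E'
def prof(s,f,x0,x1,y=389,z=11):
    R,e=campose(f,s)
    for x in np.arange(x0,x1,8):
        o=[]
        for dy in(-10,10):
            u,v=proj(f,[[x,y+dy,z]],s)[0].round().astype(int)
            if 0<=v<420 and 0<=u<560:
                zz=np.median(f["z_map"][v-1:v+2,u-1:u+2]);q=cv2.undistortPoints(np.float64([[[u,v]]]),K(f),np.float64(f["dist"]))[0,0]
                o.append((e+np.array([q[0],-q[1],-1])*zz@R.T).round(1).tolist())
        print(x,o)
E
python3 - <<'E'
from h import *
s,f=snap("w4");prof(s,f,496,560)
E
```

```text
496 [[499.4, 379.2, 16.7], [499.1, 398.7, 16.4]]
504 [[506.5, 379.3, 15.7], [506.3, 398.7, 15.8]]
512 [[514.0, 379.5, 14.7], [513.9, 398.6, 14.9]]
520 [[521.4, 379.2, 13.9], [521.4, 398.6, 14.3]]
528 [[528.6, 379.3, 12.9], [529.1, 399.1, 13.3]]
536 [[536.2, 379.0, 12.0], [536.8, 399.0, 12.9]]
544 [[542.3, 378.7, 3.6], [542.2, 399.5, 4.3]]
552 [[550.7, 378.5, 4.2], [550.6, 399.4, 4.4]]
```

Request:
apply_moves --deltas '[{"claw":-0.1,"delta_pos":[0,0,0],"yaw":0},{"claw":-0.1,"delta_pos":[0,0,0],"yaw":0},{"claw":-0.1,"delta_pos":[0,0,-0.5],"yaw":0},{"claw":-0.1,"delta_pos":[0,0,-3],"yaw":0},{"claw":-0.1,"delta_pos":[0,0,-5],"yaw":0},{"claw":-0.1,"delta_pos":[0,0,-5],"yaw":0},{"claw":-0.1,"delta_pos":[0,0,0],"yaw":0}]'

```text
clock: 14.35
eef_pos: [501.4, 390.5, 326.1]
tcp_rot: [-3.137, -0.006, 0.008]
contact_force: [0.4, 0.1, 0.6]
opening: 0.55
grasp_force: 0.0
```

Run:
```python
from h import *;import pickle
s,f=snap("w5");pickle.dump((s,f),open("W5.pkl","wb"));print(s["eef_pos"],s["opening"])
prof(s,f,372,560)
im=f["img"]
def edge(P):return onplane(f,P,11,s)
m=(im.min(2)>175).astype(np.uint8);n,l,st,_=cv2.connectedComponentsWithStats(m)
for i in range(1,n):
    if st[i,4]>800 and 200<st[i,0]<350: ys,xs=np.nonzero(l==i);print(st[i],*rect(onplane(f,np.c_[xs,ys],13,s)))
```

```text
[501.35587701 390.53424316 326.132415  ] 0.5498261958514499
372 [[372.9, 379.4, 12.1], [372.5, 398.9, 11.8]]
380 [[381.5, 379.6, 12.4], [381.0, 398.9, 12.0]]
388 [[388.5, 378.7, 12.3], [389.4, 398.9, 12.2]]
396 [[396.8, 378.8, 12.5], [396.2, 398.9, 11.9]]
404 [[404.6, 379.0, 12.3], [404.1, 398.9, 11.7]]
412 [[412.8, 379.2, 12.7], [412.3, 398.9, 12.4]]
420 [[420.2, 379.3, 12.2], [421.0, 398.9, 12.0]]
428 [[429.0, 379.5, 12.2], [428.6, 398.9, 11.9]]
436 [[442.2, 379.1, 23.3], [442.1, 398.6, 23.4]]
444 [[450.3, 379.3, 23.1], [449.8, 398.6, 22.7]]
452 [[456.4, 379.3, 21.1], [456.7, 398.6, 22.3]]
460 [[464.2, 379.5, 20.8], [463.9, 398.7, 20.7]]
468 [[472.0, 379.6, 20.6], [471.6, 398.7, 20.2]]
476 [[479.2, 379.7, 19.3], [479.0, 398.7, 19.3]]
484 [[486.5, 379.0, 18.1], [486.3, 398.8, 18.2]]
492 [[493.8, 379.1, 17.4], [493.5, 398.8, 17.2]]
500 [[501.8, 379.2, 16.1], [501.8, 398.8, 16.7]]
508 [[509.1, 379.4, 15.7], [508.8, 398.9, 15.5]]
516 [[516.9, 379.5, 14.3], [516.8, 398.9, 14.5]]
524 [[524.8, 378.8, 13.5], [524.6, 398.9, 13.4]]
532 [[532.6, 378.9, 12.4], [532.4, 399.0, 12.8]]
540 [[539.2, 378.7, 4.0], [539.0, 399.2, 4.0]]
548 [[547.1, 378.9, 4.0], [547.0, 399.2, 4.8]]
556 [[555.8, 379.1, 4.7], [555.6, 399.2, 4.1]]
[ 263  159   35  164 5265] [454.4 388.8] [167.   31.6] 0.01
```

View pics/w5.png

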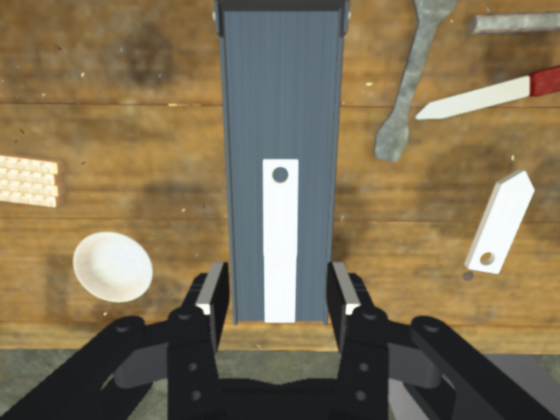

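The round plate laps the square one evenly, with its tail hole at (280,175) lying on the floor. Its surface falls steadily from 23 mm at the tip to 12 mm at the tail. Next is the pointed plate, with its hole at (488,258).

Request:
apply_moves --deltas '[{"claw":-0.2,"delta_pos":[-0.9,5.2,0],"yaw":0},{"claw":-0.2,"delta_pos":[-0.9,5.2,0],"yaw":0},{"claw":-0.2,"delta_pos":[-0.9,5.2,0],"yaw":0},{"claw":-0.2,"delta_pos":[-0.8,5.0,0],"yaw":0},{"claw":-0.2,"delta_pos":[0,0,0],"yaw":-0.18},{"claw":-0.2,"delta_pos":[0,0,0],"yaw":-0.18},{"claw":-0.2,"delta_pos":[0,0,0],"yaw":-0.18},{"claw":-0.2,"delta_pos":[0,0,0],"yaw":-0.18}]'

```text
clock: 15.4
eef_pos: [466.3, 183.0, 320.1]
tcp_rot: [-3.141, 0.003, 0.734]
contact_force: [0.5, -0.6, -0.2]
opening: 0.602
grasp_force: 0.0
```

Request:
apply_moves --deltas '[{"claw":-0.2,"delta_pos":[0,0,0],"yaw":-0.18},{"claw":-0.2,"delta_pos":[0,0,0],"yaw":-0.18},{"claw":-0.2,"delta_pos":[0,0,0],"yaw":-0.18},{"claw":-0.2,"delta_pos":[0,0,0],"yaw":-0.18},{"claw":-0.2,"delta_pos":[0,0,0],"yaw":-0.18},{"claw":-0.2,"delta_pos":[0,0,0],"yaw":-0.18},{"claw":-0.2,"delta_pos":[0,0,0],"yaw":-0.18},{"claw":-0.2,"delta_pos":[0,0,0],"yaw":-0.18}]'

```text
clock: 16.4
eef_pos: [466.3, 183.1, 320.1]
tcp_rot: [-3.139, -0.001, 2.174]
contact_force: [1.0, -0.9, 0.9]
opening: 0.603
grasp_force: 0.0
```

Request:
apply_moves --deltas '[{"claw":-0.2,"delta_pos":[0,0,2],"yaw":-0.18},{"claw":-0.2,"delta_pos":[0,0,2],"yaw":-0.18},{"claw":-0.2,"delta_pos":[0,0,2],"yaw":-0.18},{"claw":-0.2,"delta_pos":[0,0,2],"yaw":-0.18},{"claw":-0.2,"delta_pos":[0,0,1],"yaw":-0.09},{"claw":-0.2,"delta_pos":[0,0,0],"yaw":0},{"claw":-0.2,"delta_pos":[0,0,0],"yaw":0}]'

```text
clock: 17.27
eef_pos: [466.7, 183.3, 231.3]
tcp_rot: [-3.141, -0.001, 2.976]
contact_force: [-0.1, 0.3, 0.7]
opening: 0.601
grasp_force: 0.0
```

Request:
apply_moves --deltas '[{"claw":-0.2,"delta_pos":[0,0.13,3],"yaw":0},{"claw":-0.2,"delta_pos":[0,0,1.2],"yaw":0},{"claw":-0.2,"delta_pos":[0,0,0.5],"yaw":0},{"claw":-0.2,"delta_pos":[0,0,0.5],"yaw":0},{"claw":-0.2,"delta_pos":[0,0,0],"yaw":0}]' --grip_force 22

```text
clock: 17.9
eef_pos: [467.2, 184.7, 179.6]
tcp_rot: [3.142, 0.0, 2.978]
contact_force: [0.0, 0.3, -0.2]
opening: 0.599
grasp_force: 0.0
```

Request:
apply_moves --deltas '[{"claw":0.6,"delta_pos":[0,0,0],"yaw":0},{"claw":0.6,"delta_pos":[0,0,0],"yaw":0},{"claw":0.6,"delta_pos":[0,0,0],"yaw":0},{"claw":0.6,"delta_pos":[0,0,0],"yaw":0}]'

```text
clock: 18.4
eef_pos: [467.3, 184.7, 180.0]
tcp_rot: [3.141, 0.001, 2.978]
contact_force: [-1.3, -0.6, 6.7]
opening: 0.334
grasp_force: 21.7
```

Request:
apply_moves --deltas '[{"claw":0.6,"delta_pos":[0,0,-1.5],"yaw":0},{"claw":0.6,"delta_pos":[0,0,-5],"yaw":0},{"claw":0.6,"delta_pos":[-1.6,5.45,-1],"yaw":0},{"claw":0.6,"delta_pos":[-1.6,5.45,0],"yaw":0},{"claw":0.6,"delta_pos":[-1.6,5.45,0],"yaw":0},{"claw":0.6,"delta_pos":[-1.6,5.45,0],"yaw":0},{"claw":0.6,"delta_pos":[0,0,0],"yaw":0.18},{"claw":0.6,"delta_pos":[0,0,0],"yaw":0.18}]'

```text
clock: 19.4
eef_pos: [565.7, 390.0, 255.0]
tcp_rot: [-3.141, -0.0, 2.613]
contact_force: [-0.5, 0.2, -0.6]
opening: 0.327
grasp_force: 22.0
```

Request:
apply_moves --deltas '[{"claw":0.6,"delta_pos":[0,0,0],"yaw":0.18},{"claw":0.6,"delta_pos":[0,0,0],"yaw":0.18},{"claw":0.6,"delta_pos":[0,0,0],"yaw":0.18},{"claw":0.6,"delta_pos":[0,0,0],"yaw":0.18},{"claw":0.6,"delta_pos":[0,0,0],"yaw":0.18},{"claw":0.6,"delta_pos":[0,0,0],"yaw":0.18},{"claw":0.6,"delta_pos":[0,0,0],"yaw":0.18},{"claw":0.6,"delta_pos":[0,0,0],"yaw":0.18}]'

```text
clock: 20.4
eef_pos: [565.7, 389.2, 255.4]
tcp_rot: [3.142, -0.0, 1.172]
contact_force: [-0.4, 0.5, -0.1]
opening: 0.331
grasp_force: 22.0
```

Request:
apply_moves --deltas '[{"claw":0.6,"delta_pos":[0,0,0],"yaw":0.18},{"claw":0.6,"delta_pos":[0,0,0],"yaw":0.18},{"claw":0.6,"delta_pos":[0,0,0],"yaw":0.18},{"claw":0.6,"delta_pos":[0,0,0],"yaw":0.18},{"claw":0.6,"delta_pos":[0,0,0],"yaw":0.18},{"claw":0.6,"delta_pos":[0,0,0],"yaw":0.18},{"claw":0.6,"delta_pos":[0,0,0],"yaw":0.09},{"claw":0.6,"delta_pos":[0,0,0],"yaw":0}]'

```text
clock: 21.4
eef_pos: [565.8, 389.2, 255.2]
tcp_rot: [-3.141, -0.0, 0.008]
contact_force: [-0.1, 0.8, -1.0]
opening: 0.327
grasp_force: 22.0
```

Request:
apply_moves --deltas '[{"claw":0.6,"delta_pos":[0,0,0],"yaw":0}]'

```text
clock: 21.52
eef_pos: [565.8, 389.3, 254.9]
tcp_rot: [-3.141, -0.0, 0.01]
contact_force: [0.2, 0.7, -0.6]
opening: 0.325
grasp_force: 22.0
```

Request:
apply_moves --deltas '[{"claw":0.6,"delta_pos":[0,0,4],"yaw":0},{"claw":0.6,"delta_pos":[0,0,1.8],"yaw":0},{"claw":0.6,"delta_pos":[0,0,0.4],"yaw":0},{"claw":0.6,"delta_pos":[0,0,0.1],"yaw":0},{"claw":0.6,"delta_pos":[0,0,0.1],"yaw":0},{"claw":0.6,"delta_pos":[0,0,0],"yaw":0}]' --grip_force 20

```text
clock: 22.28
eef_pos: [566.1, 389.5, 191.4]
tcp_rot: [-3.141, -0.001, 0.008]
contact_force: [-0.2, -0.4, 0.5]
opening: 0.327
grasp_force: 21.3
```

Request:
apply_moves --deltas '[{"claw":0.6,"delta_pos":[0,0,0.1],"yaw":0},{"claw":0.6,"delta_pos":[0,0,0.1],"yaw":0},{"claw":0.6,"delta_pos":[0,0,0],"yaw":0}]'

```text
clock: 22.65
eef_pos: [565.9, 389.3, 188.5]
tcp_rot: [-3.141, -0.0, 0.008]
contact_force: [0.8, 0.7, 0.8]
opening: 0.321
grasp_force: 19.7
```

Request:
apply_moves --deltas '[{"claw":0.6,"delta_pos":[0,0,0.1],"yaw":0},{"claw":0.6,"delta_pos":[0,0,0.05],"yaw":0},{"claw":0.6,"delta_pos":[0,0,0],"yaw":0}]'

```text
clock: 23.02
eef_pos: [566.0, 389.4, 187.8]
tcp_rot: [-3.141, -0.0, 0.008]
contact_force: [-1.3, -1.4, 8.7]
opening: 0.32
grasp_force: 24.1
```

Run:
```python
from h import *
s,f=snap("w6");prof(s,f,564,628)
```

```text
564 [[567.2, 379.2, 16.6], [566.8, 398.7, 16.3]]
572 [[574.0, 379.3, 15.2], [574.4, 398.6, 15.3]]
580 [[581.8, 379.5, 15.0], [581.4, 398.6, 14.4]]
588 [[588.9, 379.1, 13.4], [588.9, 399.1, 13.8]]
596 [[596.8, 379.3, 13.0], [596.5, 399.0, 12.5]]
604 [[603.0, 378.7, 7.4], [602.6, 399.3, 6.6]]
612 [[610.6, 378.7, 4.0], [610.4, 399.4, 4.1]]
620 [[618.8, 378.5, 4.1], [618.7, 399.3, 4.3]]
```

Request:
apply_moves --deltas '[{"claw":-0.1,"delta_pos":[0,0,0],"yaw":0},{"claw":-0.1,"delta_pos":[0,0,0],"yaw":0},{"claw":-0.1,"delta_pos":[0,0,-0.5],"yaw":0},{"claw":-0.1,"delta_pos":[0,0,-3],"yaw":0},{"claw":-0.1,"delta_pos":[0,0,-5],"yaw":0},{"claw":-0.1,"delta_pos":[-2,0,-5],"yaw":0},{"claw":-0.1,"delta_pos":[-4,0,-3],"yaw":0},{"claw":-0.1,"delta_pos":[0,0,0],"yaw":0}]'

```text
clock: 24.08
eef_pos: [504.5, 389.3, 355.1]
tcp_rot: [-3.139, -0.003, 0.009]
contact_force: [0.4, 1.0, -0.4]
opening: 0.543
grasp_force: 0.0
```

Run:
```python
from h import *
s,f=snap("w7");prof(s,f,362,620)
```

```text
362 [[354.4, 379.2, 0.5], [354.1, 399.0, 0.4]]
370 [[363.0, 378.2, 1.2], [362.3, 399.0, 0.6]]
378 [[378.3, 378.7, 12.3], [379.1, 398.6, 11.9]]
386 [[387.0, 378.9, 12.1], [387.0, 398.6, 12.5]]
394 [[394.6, 379.0, 12.2], [394.4, 398.7, 12.3]]
402 [[403.3, 379.2, 12.3], [403.0, 398.7, 12.2]]
410 [[410.5, 379.3, 12.1], [410.4, 398.7, 12.3]]
418 [[418.9, 379.5, 12.2], [418.6, 398.7, 12.0]]
426 [[426.2, 378.5, 12.5], [426.9, 398.7, 12.1]]
434 [[434.4, 378.7, 12.6], [435.5, 398.7, 13.0]]
442 [[447.2, 379.2, 23.1], [446.9, 398.4, 22.9]]
450 [[454.8, 379.3, 23.0], [454.1, 398.4, 21.9]]
458 [[461.7, 379.4, 21.2], [462.5, 398.5, 21.2]]
466 [[470.1, 379.6, 21.0], [469.7, 398.5, 20.4]]
474 [[477.0, 379.7, 19.4], [476.9, 398.5, 19.8]]
482 [[484.1, 378.8, 18.7], [484.9, 398.6, 18.8]]
490 [[492.0, 378.9, 17.6], [491.7, 398.6, 17.4]]
498 [[499.7, 379.0, 16.1], [499.5, 398.6, 16.3]]
506 [[507.7, 379.2, 15.8], [507.6, 398.6, 16.4]]
514 [[516.2, 379.6, 22.7], [516.9, 398.5, 22.5]]
522 [[523.6, 379.7, 21.5], [524.4, 398.5, 21.7]]
530 [[532.1, 378.9, 21.0], [531.8, 398.5, 20.8]]
538 [[539.4, 379.0, 20.0], [539.2, 398.6, 19.9]]
546 [[546.6, 379.1, 18.9], [547.4, 398.6, 19.3]]
554 [[554.8, 379.3, 18.5], [554.5, 398.6, 17.9]]
562 [[562.7, 379.4, 17.0], [562.5, 398.7, 17.1]]
570 [[570.6, 379.5, 15.9], [570.4, 398.7, 16.0]]
578 [[578.4, 378.8, 15.5], [578.2, 398.8, 14.9]]
586 [[586.2, 378.9, 14.2], [586.0, 398.8, 13.7]]
594 [[593.8, 379.1, 12.9], [593.6, 398.8, 14.0]]
602 [[602.2, 379.2, 12.7], [602.0, 398.9, 12.4]]
610 [[610.3, 379.1, 4.1], [610.9, 399.1, 4.2]]
618 [[618.6, 378.4, 3.8], [618.4, 399.1, 4.2]]
```

View pics/w7.png

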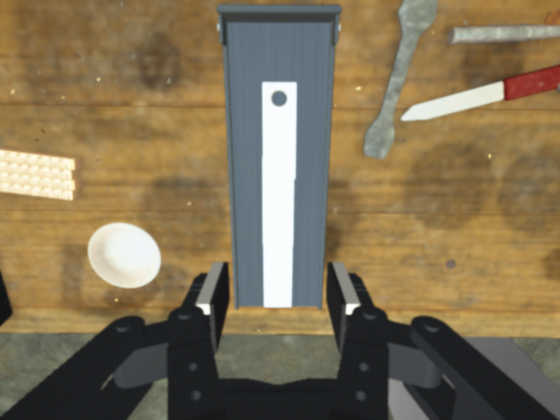

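All three plates form one straight shingled row. The heights show each tail on the floor and each tip resting on the plate before it, and the tray edge is just beyond the square tip at row 307.

```bash
python3 -c "
from rig import r
print(r.sign_off())"
```

```text
the job is handed in; nothing more can be done
None
```

The three templates are in the tray as one straight shingled row (square, round, pointed), all tips toward the open end with laps of about a third and tails on the floor; the job was handed in at about 24 s.

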